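Find the heavier lens cell by feel and hold it over the light base

ROBOT

A 6-joint arm with a two-finger parallel gripper is mounted at the origin on the work surface. World frame = base frame: x ahead of the robot, y to its left, z up, the work surface at z = 0. Lengths are in mm, angles in degrees, forces in N, time in s.
With the tool pointing down it reaches from about 350 to 850 mm from the base axis. Payload 8.1 kg.
Tool frame: the origin (TCP) lies at the very end of the fingers, on their centre line; the grasp point (between the pads) lies 19 mm behind it; z points along the fingers, y is the line along which they close (so a half turn about z gives the same grasp; the last joint's range is limited). The gripper opens to 85 mm and grips with 20 to 120 N. Pads are 22 mm wide; open, the fingers measure 114 mm over their backs; the gripper's body (76 mm by 85 mm) begins 54 mm behind the grasp point. The pads swing forward as they close: fully open they stand 13 mm farther back than shut.
Start: joints at [61.112, 7.471, 85.268, -0, 87.261, -4.893], TCP at [243.978, 548.16, 231.292] pointing down, gripper open.
Joint ranges: [-169.43, 169.43], [-51.17, 129.36], [1.28, 143.12], [-76.62, 256.62], [0, 156.53], [-152.29, 152.29]. Speed limits (degrees/s): [136.94, 136.94, 159.86, 180, 180, 180].

INTERFACE

Orientations are given as [roll, pitch, yaw] about the fixed x, y, z axes, in that order (R = Rz(yaw) Ry(pitch) Rx(roll)).
In Python, from bench import * gives the robot as it stands.
- The arm moves only by the tool play_rows, never from a script. Its argument "increments" is a list of rows, each a list of 3 entries, a list of its own where there are three numbers: the gripper's target within -1 to 1 (fully open at 1, half-way at 0, shut at -1), then the shift along the tool's x, y, z in mm, then the turn about the tool's z in rad. A call has 1 to 12 rows; each row shifts and turns the commanded pose from where the row before left it, along the tool's axes as they then stand; what a row does not reach is not made up. A row lasts 1/12 s, in which the tool goes at most 41.7 mm and 7.16 degrees, less where a joint would pass 70% of its speed; a pose out of reach is approached as far as the arm can. A call is refused whole if a number of a shift passes 41.7 or a number of a turn 0.125, either way. A call with a gripper value outside its range is refused whole. The fingers move at their own pace and stop on an object; "force" is the grip in N (left out, the last holds). Time passes only in rows, so rows that do not move let the fingers close. It gives the time, the measured TCP pose, the force, the opening and the grip force at its end, in the units of the state.
- sense(): the state, without advancing time (a new reading comes with each control period).
- snapshot(name): name is "scene" or "side" or "wrist"; returns a dict with "color" (480x640x3 uint8, red, green, blue), "intrinsics" (3x3 intrinsics, pixels), "world_from_camera" (4x4, takes a point from camera to world coordinates). Camera axes: x right, y down, z forward; pixel columns grow to the right and rows downward; lengths in mm; the calibration is good to about 2 mm. The wrist camera is an equidistant fisheye: a pixel r from the principal point sees the ray r / f radians off the axis. A picture is of the moment at which its call begins. There is no depth.
- hand_in(): hands the job in; it is judged then, once.
Trained networks look in a picture, given as the dict that the camera call returned (one of the last four; its "shot" number tells which), for a name from the list of things; names that differ only in an ending like _2 or _b are one class to them, and where a whole thing is asked for, a point or a joint stands for the part that bears it (a point fixed in the world has none). Each returns a list of dicts, best first, with "p" (0 to 1); they miss things now and then, are a little off and sometimes report something else, mostly with a low value. They report only what shows in the picture. A call takes as long as a camera call.
- find_in(query, picture): "xyz" ([x, y, z] in mm, in the coordinates of the camera as it stood for that picture, good to about 4 mm: the middle of the surface that is visible of it).
- regions_of(query, picture): "mask" (480x640 bool, what is visible of it).
- pinpoint(query, picture): "xyz" ([x, y, z] in mm, in the coordinates of the camera as it stood for that picture, good to about 4 mm: a listed point, or the origin of a listed thing).
The state is a dict: "time": time; "joint_pos": joint angles; "qd": joint speeds; "joint_efforts": joint torques, N m; "tool_pos": TCP position; "tcp_rot": TCP orientation; "ft_force": force on the tool from outside, world axes, zero at the start; "wrist_torque": the same for the moment, N m; "finger_gap": finger opening in mm; "grip_force": force on a finger pad.
Only numpy, scipy, OpenCV 4.12 (cv2) and the standard library are available. Lean on these libraries where they do the work, as an engineer would, in place of code of your own. Each camera call takes 0.05 s, during which the arm holds its last target. There are 200 camera calls.

TASK

Two look-alike black lens cells stand on the blue tray; one holds a cemented doublet and is plainly heavier than the other. Lift each in turn clear of the tray to feel its weight, leave the lighter one standing upright on the tray, and finish while holding the heavier one upright and still over the middle of the microscope light base's glowing disc, a few centimetres above it, so that the cement can be checked against the light. Do not drop or topple a cell, do not let one touch the light base, and leave everything else where it is.

Things in the scene. Friction and masses are not known exactly. Their poses are not given: they have to be found in the camera images.
- cell_1: one of two look-alike black lens cells standing on the tray, 50 to 64 mm either side of its middle in the tray's y: barrel 54 mm across and 34 mm tall, on top a neck 47 mm across and 8 mm tall (42 mm in all) with a bluish lens. Origin: centre of its underside; z up. Round, so yaw means nothing. One cell weighs 0.09 to 0.15 kg, the other 0.28 to 0.41 kg; either may be the heavier
- cell_2: one of two look-alike black lens cells standing on the tray, 50 to 64 mm either side of its middle in the tray's y: barrel 54 mm across and 34 mm tall, on top a neck 47 mm across and 8 mm tall (42 mm in all) with a bluish lens. Origin: centre of its underside; z up. Round, so yaw means nothing. One cell weighs 0.09 to 0.15 kg, the other 0.28 to 0.41 kg; either may be the heavier
- tray: shallow blue open tray, fixed, 200 x 280 mm outside (x by y), floor 4 mm thick, walls 4 mm thick and 12 mm high. Origin: centre of its underside, on the work surface; x and y along its sides. May lie left or right of the robot's centre line
- tray_floor (a point): middle of the upper face of the tray's floor, 4 mm above the work surface; axes as the tray's
- light_base: the microscope's transmitted-light base, fixed: a flat white box 240 x 220 mm (x by y) with its top 50 mm above the work surface, with a round glowing disc 100 mm in diameter in the middle of the top. Origin: centre of its underside. Stands on the other side of the centre line from the tray
- light_disc (a point): middle of the glowing disc's upper face, 52 mm above the work surface; z up
- retaining_ring: bystander: brass ring 44 mm across, 6 mm high, lying on the tray about 68 mm from its middle on the tray's +x side, between the cells. Origin: centre of its underside
- lens_cap: bystander: grey cap 44 mm across, 9 mm high, lying on the tray about 68 mm from its middle on the tray's -x side, between the cells. Origin: centre of its underside
- screwdriver: bystander: red-handled screwdriver 170 mm long, under 35 mm thick, lying along x between the tray and the light base. Origin: underside, roughly mid-length
- solder_spool: bystander: blue spool 60 mm across, 40 mm high, standing beyond the tray and the base. Origin: centre of its underside
- paste_jar: bystander: white jar with a blue lid, 44 mm across, 40 mm high. Origin: centre of its underside
- flux_pot: bystander: white pot with a pink lid, 48 mm across, 45 mm high, far to the left. Origin: centre of its underside
- eyepiece: bystander: black microscope eyepiece 40 mm across, 56 mm high, standing far to the right. Origin: centre of its underside

How it is judged (in metres and radians):
On the way, in this order (a step that is already met when the one before it is completed fails the run):
1. the lighter cell is lifted clear of the tray in the fingers, while the heavier stands on the tray (((z of cell_1 in the frame of tray_floor above 0.025 m and contact force between the fingers and cell_1 above 0.5 N and contact force between cell_1 and tray below 0.1 N and contact force between cell_2 and tray above 2 N) or (z of cell_2 in the frame of tray_floor above 0.025 m and contact force between the fingers and cell_2 above 0.5 N and contact force between cell_2 and tray below 0.1 N and contact force between cell_1 and tray above 2 N))), for 0.2 s.
2. the heavier cell is lifted clear of the tray in the fingers (for the first time or again), while the lighter stands on the tray (((z of cell_1 in the frame of tray_floor above 0.025 m and contact force between the fingers and cell_1 above 0.5 N and contact force between cell_1 and tray below 0.1 N and contact force between cell_2 and tray between 0.5 and 2 N) or (z of cell_2 in the frame of tray_floor above 0.025 m and contact force between the fingers and cell_2 above 0.5 N and contact force between cell_2 and tray below 0.1 N and contact force between cell_1 and tray between 0.5 and 2 N))), for 0.2 s.
At the end, for the whole second after the job is handed in: one cell is held still in the fingers, upright within 0.2 rad, within 25 mm of the disc's middle, its underside 10 to 80 mm above it; the cell left standing untouched on the tray is the lighter (weighs on it with under 2 N); each bystander is within 25 mm of its start (((horizontal distance between cell_1 and light_disc below 0.025 m and z of cell_1 in the frame of light_disc between 0.01 and 0.08 m and angle between cell_1's own z axis and vertical below 0.2 rad and linear speed of cell_1 below 0.03 m/s and contact force between the fingers and cell_1 above 0.5 N and contact force between cell_1 and light_base below 0.1 N and z of cell_2 in the frame of tray_floor between -0.004 and 0.004 m and x of cell_2 in the frame of tray_floor between -0.08 and 0.08 m and y of cell_2 in the frame of tray_floor between -0.12 and 0.12 m and angle between cell_2's own z axis and vertical below 0.1 rad and linear speed of cell_2 below 0.02 m/s and contact force between each of the arm, the fingers and cell_2 below 0.1 N and contact force between cell_2 and tray between 0.5 and 2 N) or (horizontal distance between cell_2 and light_disc below 0.025 m and z of cell_2 in the frame of light_disc between 0.01 and 0.08 m and angle between cell_2's own z axis and vertical below 0.2 rad and linear speed of cell_2 below 0.03 m/s and contact force between the fingers and cell_2 above 0.5 N and contact force between cell_2 and light_base below 0.1 N and z of cell_1 in the frame of tray_floor between -0.004 and 0.004 m and x of cell_1 in the frame of tray_floor between -0.08 and 0.08 m and y of cell_1 in the frame of tray_floor between -0.12 and 0.12 m and angle between cell_1's own z axis and vertical below 0.1 rad and linear speed of cell_1 below 0.02 m/s and contact force between each of the arm, the fingers and cell_1 below 0.1 N and contact force between cell_1 and tray between 0.5 and 2 N)) and distance of each of retaining_ring, lens_cap, screwdriver, solder_spool, paste_jar, flux_pot, eyepiece from where it was at the start of the episode below 0.025 m); the arm keeps its last pose, push and grip.
It fails at once if a cell is dropped (falls freely more than about 13 mm) ((linear speed of cell_1 above 0.5 m/s and contact force between the fingers and cell_1 below 0.1 N) or (linear speed of cell_2 above 0.5 m/s and contact force between the fingers and cell_2 below 0.1 N)).
It fails at once if a cell touches the light base (contact force between any of cell_1, cell_2 and light_base above 0.5 N).
It fails at once if a cell is tipped over (angle between any of cell_1, cell_2's own z axis and vertical above 0.8 rad).
It fails at once if something else on the bench or tray is disturbed (moved more than 25 mm) (distance of any of retaining_ring, lens_cap, screwdriver, solder_spool, paste_jar, flux_pot, eyepiece from where it was at the start of the episode above 0.025 m).
It also fails if it takes over 64 s, if anything falls off the work surface, if the arm or the gripper's body presses on something with over 40 N, if the wrist force passes 120 N, or if a joint passes its speed limit or range.

## Working session

There is one attempt and no reset: what is moved stays moved. The work goes in short steps, Python scripts to look and compute and a tool call to move; the robot and the scene stay as the last step left them, time stands still between calls to the robot, and variables do not carry over. Pictures are saved under pics/ and viewed, at most 10 in all, crops included, and the job is handed in when it is done.

Besides the shell and the picture viewer there is one more tool, called after ">>>" as name(argument=value, ...), one argument or row to a line, values as JSON. play_rows: Moves the arm, as the interface text tells. Its arguments: {"type":"object","properties":{"increments":{"type":"array","items":{"type":"array"}},"force":{"type":"number"}},"required":["increments"]}

```bash
mkdir -p pics; cat > h.py <<'E'
from bench import *
import numpy as np, cv2
def W(p,s): 
    M=np.array(s["world_from_camera"]); return (M[:3,:3]@np.array(p)+M[:3,3]).round(1)
def save(s,n): cv2.imwrite("pics/"+n+".png",cv2.cvtColor(s["color"],cv2.COLOR_RGB2BGR))
E
python3 - <<'E'
from h import *
s=sense(); print({k:s[k] for k in("tool_pos","tcp_rot","ft_force","finger_gap","time")})
for v in("scene","side"):
    p=snapshot(v); save(p,v+"0")
    for q in("cell_1","tray","tray_floor","light_base","light_disc","retaining_ring","lens_cap","screwdriver","solder_spool","paste_jar","flux_pot","eyepiece"):
        print(v,q,[(W(d["xyz"],p).tolist(),round(d["p"],2)) for d in pinpoint(q,p)[:3]])
E
```

```text
{'tool_pos': array([243.71385127, 547.68374847, 230.23102413]), 'tcp_rot': array([-1.79895736e+02, -1.01509912e-02,  1.56005000e+02]), 'ft_force': array([0.74250951, 0.14098679, 1.26741769]), 'finger_gap': 85.2514432675401, 'time': 0.0}
scene cell_1 [([523.0, 276.7, 2.3], 0.87), ([451.5, 536.8, -1.8], 0.6), ([535.4, 157.5, 2.6], 0.59)]
scene tray [([525.0, 217.5, 1.6], 0.79), ([471.0, -505.2, 5.7], 0.42), ([470.4, 4.0, 2.1], 0.17)]
scene tray_floor [([523.5, 224.1, 5.9], 0.65)]
scene light_base [([505.1, -252.7, 6.7], 0.58)]
scene light_disc [([505.1, -254.5, 52.0], 0.62)]
scene retaining_ring []
scene lens_cap [([452.9, 212.9, 8.2], 0.49)]
scene screwdriver [([473.1, 2.5, -0.5], 0.52), ([524.3, 223.1, 6.3], 0.49)]
scene solder_spool [([721.0, 27.8, -2.4], 0.59)]
scene paste_jar [([716.6, 235.2, 1.5], 0.56)]
scene flux_pot [([455.8, 537.7, 1.2], 0.88), ([470.5, -510.7, 5.5], 0.69), ([529.6, 157.5, 4.2], 0.68)]
scene eyepiece [([471.8, -509.1, 3.5], 0.67), ([525.0, 222.3, 5.3], 0.26)]
side cell_1 [([525.3, 276.5, 3.4], 0.74), ([530.8, 163.5, 1.9], 0.61)]
side tray [([521.6, 223.3, -2.9], 0.71)]
side tray_floor [([524.3, 217.2, 2.8], 0.82)]
side light_base [([506.6, -254.1, 0.7], 0.82)]
side light_disc [([510.6, -254.6, 51.7], 0.82)]
side retaining_ring [([586.2, 235.6, 1.0], 0.62)]
side lens_cap [([456.9, 209.1, 7.8], 0.7)]
side screwdriver [([473.5, 2.0, -2.8], 0.76), ([523.7, 277.0, 6.9], 0.3)]
side solder_spool [([722.3, 29.9, 0.3], 0.72), ([720.4, 230.5, 2.0], 0.67)]
side paste_jar [([720.0, 229.7, 0.8], 0.59)]
side flux_pot [([451.5, 537.9, -1.9], 0.92), ([524.6, 221.3, 1.4], 0.64)]
side eyepiece [([471.9, -512.6, 0.7], 0.6)]
```

View pics/scene0.png

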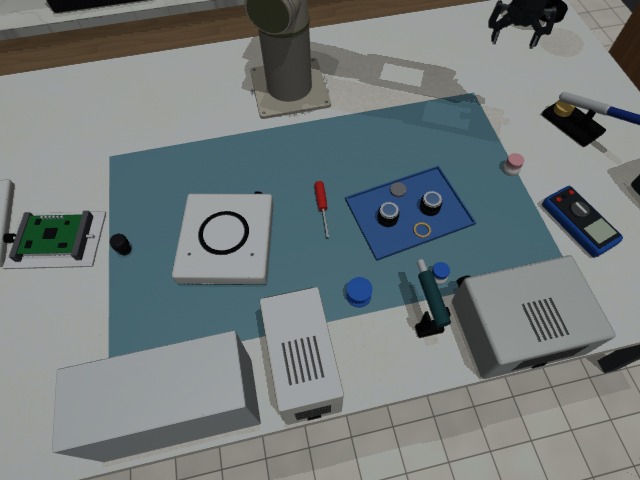

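View pics/side0.png

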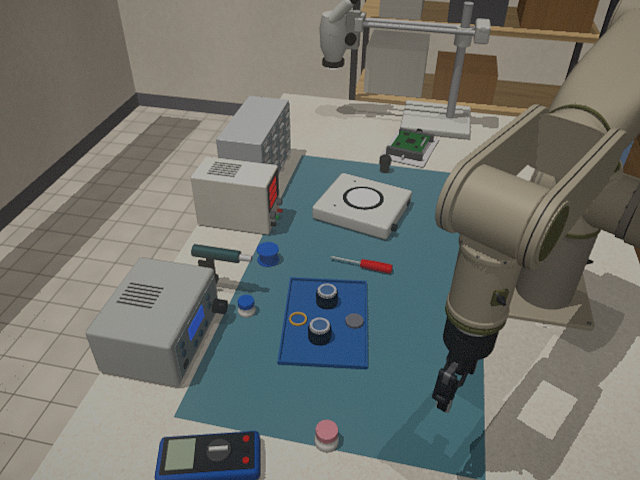

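>>> play_rows(
  increments=[
    [1,[0,0,0],-0.105],
    [1,[0,0,0],-0.105],
    [1,[0,0,0],-0.105],
    [1,[0,0,0],-0.104],
    [1,[-28,-27,0],0],
    [1,[-28,-27,0],0],
    [1,[-28,-27,0],0],
    [1,[-28,-27,0],0],
    [1,[-28,-27,0],0],
    [1,[-28,-27,0],0],
    [1,[-28,-27,0],0],
    [1,[-28,-27,0],0],
  ],
  force=40,
)

```text
time: 2.3
tool_pos: [469.1, 330.7, 231.5]
tcp_rot: [180.0, 0.0, -180.0]
ft_force: [0.8, -0.3, -0.8]
finger_gap: 85.4
grip_force: 0.0
```

```bash
python3 - <<'E'
from h import *
s=sense(); print({k:s[k] for k in("tool_pos","tcp_rot","ft_force","time")})
p=snapshot("wrist"); save(p,"w1"); print(np.array(p["world_from_camera"]).round(2))
for q in("cell_1","tray_floor","tray","retaining_ring","lens_cap"):
    print(q,[(W(d["xyz"],p).tolist(),round(d["p"],2)) for d in pinpoint(q,p)[:3]])
E
```

```text
{'tool_pos': array([469.12136029, 330.69602394, 231.49574449]), 'tcp_rot': array([ 1.79986001e+02,  1.93236240e-02, -1.79984181e+02]), 'ft_force': array([ 0.83795981, -0.25065748, -0.84842496]), 'time': 2.3}
[[-0.0000e+00  9.5000e-01  3.1000e-01  3.8972e+02]
 [ 1.0000e+00  0.0000e+00  0.0000e+00  3.3086e+02]
 [ 0.0000e+00  3.1000e-01 -9.5000e-01  3.7507e+02]
 [ 0.0000e+00  0.0000e+00  0.0000e+00  1.0000e+00]]
cell_1 [([530.9, 157.4, 6.7], 0.67), ([526.1, 275.5, 3.6], 0.56)]
tray_floor []
tray [([525.0, 216.6, -3.0], 0.63), ([523.0, 220.2, 6.9], 0.22)]
retaining_ring [([588.6, 230.9, 5.0], 0.57)]
lens_cap []
```

View pics/w1.png

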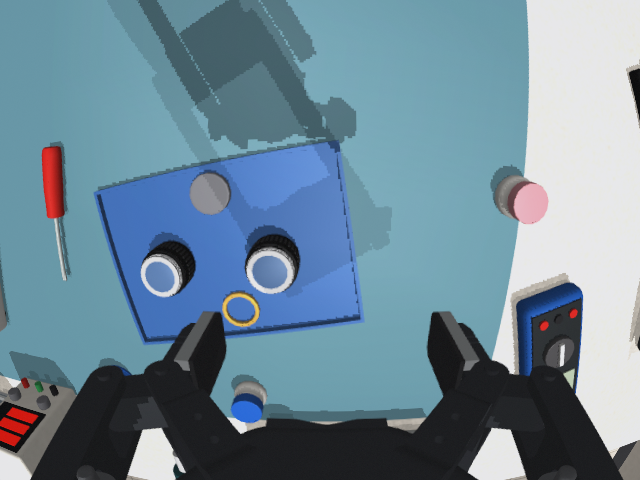

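>>> play_rows(
  increments=[
    [1,[-28,-27,0],0],
    [1,[-28,-27,0],0],
    [1,[0,0,25],0],
    [1,[0,0,25],0],
    [1,[0,0,25],0],
    [1,[0,0,25],0],
    [1,[0,0,0],0],
  ],
)

```text
time: 3.18
tool_pos: [519.6, 278.2, 125.1]
tcp_rot: [-179.8, -0.5, -179.9]
ft_force: [-1.6, -1.0, -2.5]
finger_gap: 85.6
grip_force: 0.0
```

```bash
python3 - <<'E'
from h import *
s=sense(); print({k:s[k] for k in("tool_pos","tcp_rot","ft_force","time")})
p=snapshot("wrist"); save(p,"w2")
for q in("cell_1",):
    print(q,[(W(d["xyz"],p).tolist(),round(d["p"],2)) for d in pinpoint(q,p)[:3]])
E
```

```text
{'tool_pos': array([519.57183475, 278.152599  , 125.11295798]), 'tcp_rot': array([-179.80282138,   -0.50225742, -179.86363118]), 'ft_force': array([-1.55731798, -0.96237292, -2.5411714 ]), 'time': 3.1833}
cell_1 [([524.3, 274.3, 5.2], 0.97), ([529.9, 159.5, 7.0], 0.56)]
```

View pics/w2.png

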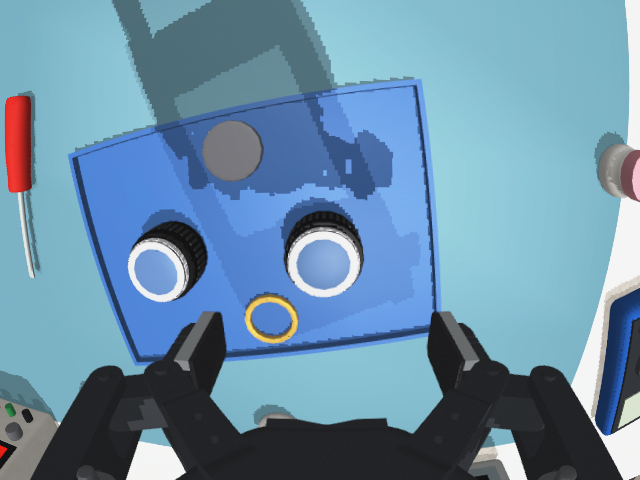

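>>> play_rows(
  increments=[
    [1,[0,-1,20],0],
    [1,[0,0,20],0],
    [1,[0,0,20],0],
    [1,[0,0,20],0],
    [1,[0,0,15],0],
    [1,[0,0,12],0],
    [1,[0,0,10],0],
    [1,[0,0,7],0],
    [1,[0,0,0],0],
    [1,[0,0,0],0],
  ],
)

```text
time: 4.12
tool_pos: [524.3, 277.5, 7.8]
tcp_rot: [180.0, 0.0, -180.0]
ft_force: [-0.2, 0.3, 0.1]
finger_gap: 85.2
grip_force: 0.0
```

>>> play_rows(
  increments=[
    [0.2,[0,-1,0],0],
    [-0.2,[0,0,0],0],
    [-0.5,[0,0,0],0],
    [-1,[0,0,0],0],
    [-1,[0,0,0],0],
    [-1,[0,0,0],0],
    [-1,[0,0,0],0],
    [-1,[0,0,0],0],
  ],
  force=40,
)

```text
time: 4.78
tool_pos: [524.8, 276.4, 8.5]
tcp_rot: [180.0, 0.1, -180.0]
ft_force: [-1.3, -2.3, 5.5]
finger_gap: 53.0
grip_force: 42.3
```

>>> play_rows(
  increments=[
    [-1,[0,0,-3],0],
    [-1,[0,0,-5],0],
    [-1,[0,0,-8],0],
    [-1,[0,0,-10],0],
    [-1,[0,0,-10],0],
    [-1,[0,0,-8],0],
    [-1,[0,0,-4],0],
    [-1,[0,0,0],0],
    [-1,[0,0,0],0],
    [-1,[0,0,0],0],
    [-1,[0,0,0],0],
    [-1,[0,0,0],0],
  ],
)

```text
time: 5.78
tool_pos: [523.5, 276.0, 54.6]
tcp_rot: [-180.0, -0.1, -180.0]
ft_force: [-0.0, 0.4, -3.2]
finger_gap: 52.7
grip_force: 42.5
```

```bash
python3 - <<'E'
from h import *
for i in range(4):
    p=snapshot("side"); s=sense(); print(s["ft_force"].round(2),s["wrist_torque"].round(2),s["tool_pos"].round(1),s["finger_gap"])
save(p,"s1")
print([(W(d["xyz"],p).tolist(),round(d["p"],2)) for d in pinpoint("cell_1",p)[:3]])
E
```

```text
[ 0.4   0.57 -2.12] [-0.    0.06 -0.01] [523.6 276.   54.6] 53.30652804976575
[ 0.66  0.16 -3.12] [ 0.   -0.02  0.02] [523.7 276.1  54.8] 53.042544656721745
[ 0.62  0.29 -3.01] [-0.05  0.01 -0.03] [523.8 276.1  54.9] 52.776981894702125
[-0.17  0.65 -3.01] [-0.04 -0.03  0.01] [523.9 276.1  55. ] 52.31350957442082
[([523.1, 278.2, 53.5], 0.72), ([532.8, 163.2, 0.7], 0.55)]
```

>>> play_rows(
  increments=[
    [-1,[0,0,10],0],
    [-1,[0,0,12],0],
    [-1,[0,0,10],0],
    [-1,[0,0,7],0],
    [-1,[0,0,4],0],
    [-1,[0,0,2],0],
    [-1,[0,0,1],0],
    [-1,[0,0,1],0],
    [-1,[0,0,0],0],
    [-1,[0,0,0],0],
  ],
)

```text
time: 6.87
tool_pos: [524.5, 276.4, 8.8]
tcp_rot: [180.0, 0.1, -180.0]
ft_force: [-0.1, -0.2, -3.3]
finger_gap: 52.8
grip_force: 42.5
```

>>> play_rows(
  increments=[
    [-1,[0,0,0.6],0],
    [-1,[0,0,0],0],
    [-1,[0,0,0.6],0],
    [-1,[0,0,0],0],
    [-1,[0,0,0],0],
    [-1,[0,0,0],0],
  ],
)

```text
time: 7.37
tool_pos: [524.6, 276.5, 8.5]
tcp_rot: [180.0, 0.1, -180.0]
ft_force: [-4.4, -1.9, 8.7]
finger_gap: 53.0
grip_force: 43.7
```

>>> play_rows(
  increments=[
    [-1,[0,0,-0.6],0],
    [0.4,[0,0,0],0],
    [0.6,[0,0,0],0],
    [1,[0,0,0],0],
    [1,[0,0,0],0],
    [1,[0,0,0],0],
    [1,[0,0,0],0],
    [1,[0,0,-10],0],
    [1,[0,0,-20],0],
    [1,[0,0,-25],0],
    [1,[0,0,-25],0],
    [1,[0,0,-20],0],
  ],
)

```text
time: 8.37
tool_pos: [524.7, 276.5, 110.6]
tcp_rot: [180.0, 0.1, -180.0]
ft_force: [0.8, -0.1, 0.4]
finger_gap: 85.5
grip_force: 0.0
```

```bash
python3 - <<'E'
from h import *
p=snapshot("wrist"); save(p,"w3")
s=sense(); print({k:s[k] for k in("tool_pos","tcp_rot","ft_force","time","finger_gap")})
print([(W(d["xyz"],p).tolist(),round(d["p"],2)) for d in pinpoint("cell_1",p)[:3]])
E
```

```text
{'tool_pos': array([526.9655668 , 277.52688935, 115.22504025]), 'tcp_rot': array([ 179.81909194,    0.42450711, -179.98372221]), 'ft_force': array([2.77870782, 1.09554809, 3.30846064]), 'time': 8.4167, 'finger_gap': 85.27374180887871}
[([529.3, 158.6, 8.3], 0.96), ([524.8, 275.8, 4.7], 0.83)]
```

View pics/w3.png

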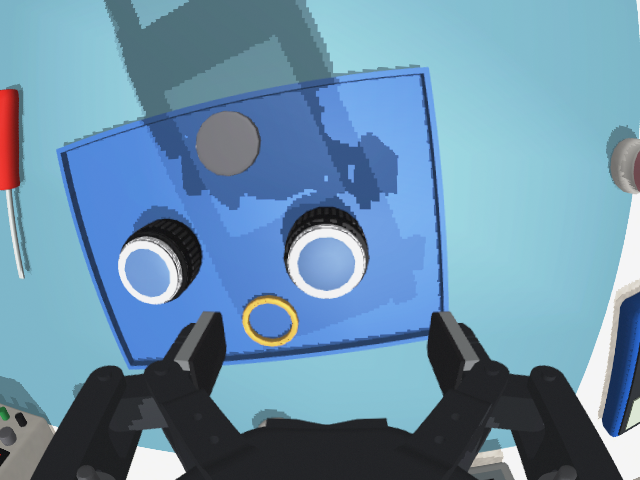

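>>> play_rows(
  increments=[
    [1,[-1,-20,0],0],
    [1,[-1,-25,0],0],
    [1,[-1,-25,0],0],
    [1,[-2,-25,0],0],
    [1,[-1,-15,0],0],
    [1,[0,-7,0],0],
    [1,[0,0,0],0],
    [1,[0,0,0],0],
    [1,[0,0,0],0],
  ],
)

```text
time: 9.22
tool_pos: [530.0, 160.1, 107.7]
tcp_rot: [180.0, -0.0, -180.0]
ft_force: [-0.2, 0.4, -0.5]
finger_gap: 85.0
grip_force: 0.0
```

```bash
python3 - <<'E'
from h import *
p=snapshot("wrist"); save(p,"w4")
s=sense(); print({k:s[k] for k in("tool_pos","tcp_rot","ft_force","time","finger_gap")})
print([(W(d["xyz"],p).tolist(),round(d["p"],2)) for d in pinpoint("cell_1",p)[:3]])
E
```

```text
{'tool_pos': array([529.91102778, 160.25557969, 107.65956168]), 'tcp_rot': array([ 1.79980347e+02, -6.62762948e-03, -1.79934424e+02]), 'ft_force': array([-0.48254649,  0.36550873, -0.21041808]), 'time': 9.2667, 'finger_gap': 85.37267140818412}
[([526.0, 276.0, 5.9], 0.77), ([531.9, 160.7, 5.6], 0.62)]
```

Well centred. Descend and grip.

>>> play_rows(
  increments=[
    [1,[-1,0,15],0],
    [1,[0,0,20],0],
    [1,[0,0,20],0],
    [1,[0,0,15],0],
    [1,[0,0,12],0],
    [1,[0,0,10],0],
    [1,[0,0,7],0],
    [1,[0,0,0],0],
    [0.2,[0,0,0],0],
    [-0.2,[0,0,0],0],
    [-0.5,[0,0,0],0],
    [-1,[0,0,0],0],
  ],
)

```text
time: 10.32
tool_pos: [532.3, 159.4, 10.1]
tcp_rot: [180.0, 0.1, -180.0]
ft_force: [-0.9, -0.5, 3.9]
finger_gap: 52.5
grip_force: 42.2
```

>>> play_rows(
  increments=[
    [-1,[0,0,0],0],
    [-1,[0,0,0],0],
    [-1,[0,0,0],0],
    [-1,[0,0,0],0],
  ],
)

```text
time: 10.65
tool_pos: [532.3, 159.4, 10.1]
tcp_rot: [180.0, 0.1, -180.0]
ft_force: [-0.6, 0.2, 7.1]
finger_gap: 52.8
grip_force: 42.3
```

>>> play_rows(
  increments=[
    [-1,[0,0,-3],0],
    [-1,[0,0,-5],0],
    [-1,[0,0,-8],0],
    [-1,[0,0,-10],0],
    [-1,[0,0,-10],0],
    [-1,[0,0,-8],0],
    [-1,[0,0,-4],0],
    [-1,[0,0,0],0],
    [-1,[0,0,0],0],
    [-1,[0,0,0],0],
    [-1,[0,0,0],0],
    [-1,[0,0,0],0],
  ],
)

```text
time: 11.65
tool_pos: [530.5, 159.1, 56.0]
tcp_rot: [-180.0, -0.1, -180.0]
ft_force: [0.3, 0.6, -1.0]
finger_gap: 52.9
grip_force: 42.1
```

```bash
python3 - <<'E'
from h import *
for i in range(4):
    p=snapshot("side"); s=sense(); print(s["ft_force"].round(2),s["tool_pos"].round(1),s["finger_gap"])
save(p,"s2")
print([(W(d["xyz"],p).tolist(),round(d["p"],2)) for d in pinpoint("cell_1",p)[:3]])
E
```

```text
[ 0.01 -0.47 -1.47] [530.6 159.1  56.1] 52.68764097938251
[ 0.12 -0.09 -0.97] [530.8 159.1  56.2] 52.664494723606424
[-0.02  0.3  -1.97] [530.8 159.2  56.3] 53.078749716695974
[ 1.29 -0.8  -0.91] [530.9 159.2  56.4] 52.51942537748998
[([525.2, 277.4, 5.7], 0.62), ([527.3, 161.5, 48.4], 0.51)]
```

>>> play_rows(
  increments=[
    [-1,[0,0,10],0],
    [-1,[0,0,12],0],
    [-1,[0,0,10],0],
    [-1,[0,0,7],0],
    [-1,[0,0,4],0],
    [-1,[0,0,2],0],
    [-1,[0,0,1],0],
    [-1,[0,0,1],0],
    [-1,[0,0,0],0],
    [-1,[0,0,0.6],0],
    [-1,[0,0,0],0],
    [-1,[0,0,0],0],
  ],
)

```text
time: 12.9
tool_pos: [531.6, 159.4, 10.1]
tcp_rot: [180.0, 0.1, -180.0]
ft_force: [-4.1, -1.6, 4.5]
finger_gap: 52.8
grip_force: 42.7
```

Contact with the tray; release, rise, and go back to the first (heavy) cell.

>>> play_rows(
  increments=[
    [-1,[0,0,-0.4],0],
    [0.4,[0,0,0],0],
    [0.6,[0,0,0],0],
    [1,[0,0,0],0],
    [1,[0,0,0],0],
    [1,[0,0,0],0],
    [1,[0,0,0],0],
    [1,[0,0,-10],0],
    [1,[0,0,-20],0],
    [1,[0,0,-25],0],
    [1,[0,0,-25],0],
    [1,[0,0,-20],0],
  ],
)

```text
time: 13.9
tool_pos: [531.6, 159.3, 112.2]
tcp_rot: [180.0, 0.1, -180.0]
ft_force: [1.7, -0.1, -0.3]
finger_gap: 85.4
grip_force: 0.0
```

>>> play_rows(
  increments=[
    [1,[1,20,0],0],
    [1,[1,25,0],0],
    [1,[1,25,0],0],
    [1,[2,25,0],0],
    [1,[1,15,0],0],
    [1,[0,7,0],0],
    [1,[0,0,0],0],
    [1,[0,0,0],0],
    [1,[0,0,0],0],
  ],
)

```text
time: 14.65
tool_pos: [525.2, 275.1, 109.4]
tcp_rot: [-180.0, -0.0, 180.0]
ft_force: [0.3, 0.2, 0.4]
finger_gap: 85.6
grip_force: 0.0
```

```bash
python3 - <<'E'
from h import *
p=snapshot("wrist"); save(p,"w5")
s=sense(); print({k:s[k] for k in("tool_pos","tcp_rot","ft_force","time","finger_gap")})
print([(W(d["xyz"],p).tolist(),round(d["p"],2)) for d in pinpoint("cell_1",p)[:3]])
E
```

```text
{'tool_pos': array([525.23129044, 275.03112081, 109.42605003]), 'tcp_rot': array([-1.79973341e+02, -1.20115118e-02,  1.79949643e+02]), 'ft_force': array([-0.0335054 , -0.09731467,  0.13538656]), 'time': 14.7, 'finger_gap': 85.7172953915767}
[([530.1, 157.2, 4.7], 0.95), ([524.0, 274.3, 5.9], 0.91)]
```

View pics/w5.png

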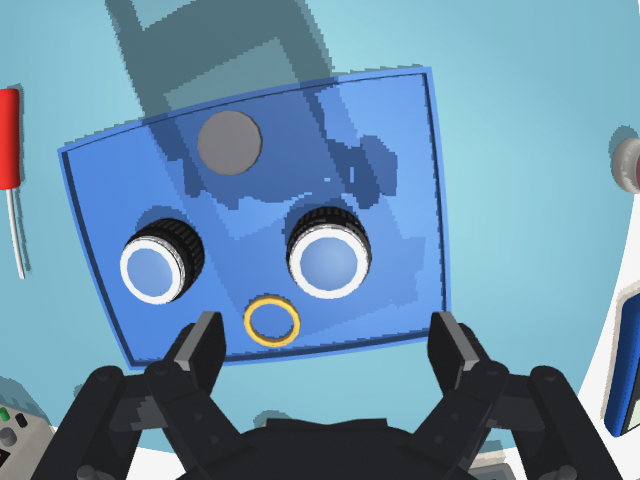

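Both cells stand upright, the heavy one at pixel (329,262) between the fingers, the light one at (152,270). Regrip the heavy one.

>>> play_rows(
  increments=[
    [1,[0,1,15],0],
    [1,[0,0,20],0],
    [1,[0,0,20],0],
    [1,[0,0,15],0],
    [1,[0,0,12],0],
    [1,[0,0,11],0],
    [1,[0,0,8],0],
    [1,[0,0,0],0],
    [0.2,[0,0,0],0],
    [-0.2,[0,0,0],0],
    [-0.5,[0,0,0],0],
    [-1,[0,0,0],0],
  ],
)

```text
time: 15.75
tool_pos: [526.2, 277.7, 10.0]
tcp_rot: [179.9, 0.1, -180.0]
ft_force: [-0.9, -0.5, 3.8]
finger_gap: 52.6
grip_force: 42.7
```

>>> play_rows(
  increments=[
    [-1,[0,0,0],0],
    [-1,[0,0,0],0],
    [-1,[0,0,0],0],
    [-1,[0,0,0],0],
  ],
  force=50,
)

```text
time: 16.08
tool_pos: [526.2, 277.7, 10.1]
tcp_rot: [180.0, 0.1, -180.0]
ft_force: [-0.9, -0.7, 6.2]
finger_gap: 52.9
grip_force: 51.3
```

>>> play_rows(
  increments=[
    [-1,[0,0,-3],0],
    [-1,[0,0,-5],0],
    [-1,[0,0,-8],0],
    [-1,[0,0,-10],0],
    [-1,[0,0,-10],0],
    [-1,[0,0,-8],0],
    [-1,[0,0,-4],0],
    [-1,[0,0,0],0],
    [-1,[0,0,0],0],
    [-1,[0,0,0],0],
    [-1,[0,0,0],0],
    [-1,[0,0,0],0],
  ],
)

```text
time: 17.08
tool_pos: [524.5, 277.0, 55.7]
tcp_rot: [-180.0, -0.1, -180.0]
ft_force: [0.3, -0.4, -3.8]
finger_gap: 52.6
grip_force: 52.8
```

>>> play_rows(
  increments=[
    [-1,[0,0,-10],0],
    [-1,[0,0,-20],0],
    [-1,[0,0,-25],0],
    [-1,[0,0,-20],0],
    [-1,[0,0,-15],0],
    [-1,[0,-8,0],0],
    [-1,[1,-15,0],0],
    [-1,[1,-20,0],0],
    [-1,[1,-22,0],0],
    [-1,[1,-22,0],0],
    [-1,[1,-22,0],0],
    [-1,[1,-22,0],0],
  ],
)

```text
time: 18.08
tool_pos: [517.3, 143.7, 144.3]
tcp_rot: [-179.9, -0.2, 180.0]
ft_force: [0.7, -0.4, -3.9]
finger_gap: 52.8
grip_force: 53.0
```

>>> play_rows(
  increments=[
    [-1,[1,-22,0],0],
    [-1,[1,-22,0],0],
    [-1,[1,-22,0],0],
    [-1,[1,-22,0],0],
    [-1,[1,-22,0],0],
    [-1,[1,-22,0],0],
    [-1,[1,-22,0],0],
    [-1,[1,-22,0],0],
    [-1,[1,-22,0],0],
    [-1,[1,-22,0],0],
    [-1,[1,-22,0],0],
    [-1,[0,-22,0],0],
  ],
)

```text
time: 19.08
tool_pos: [505.7, -119.5, 144.3]
tcp_rot: [180.0, -0.2, 180.0]
ft_force: [0.2, 0.9, -3.1]
finger_gap: 52.4
grip_force: 53.0
```

>>> play_rows(
  increments=[
    [-1,[0,-22,0],0],
    [-1,[0,-22,0],0],
    [-1,[0,-22,0],0],
    [-1,[0,-20,0],0],
    [-1,[0,-15,0],0],
    [-1,[0,-10,0],0],
    [-1,[0,-5,0],0],
    [-1,[0,0,0],0],
    [-1,[0,0,0],0],
    [-1,[0,0,0],0],
  ],
)

```text
time: 19.92
tool_pos: [508.1, -232.9, 146.3]
tcp_rot: [180.0, -0.0, -179.9]
ft_force: [0.1, -0.1, -2.9]
finger_gap: 52.4
grip_force: 53.1
```

```bash
python3 - <<'E'
from h import *
s=sense(); print({k:s[k] for k in("tool_pos","tcp_rot","ft_force","time","finger_gap")})
for v in("wrist","side","scene"):
    p=snapshot(v); save(p,v+"6")
    for q in ("cell_1","light_disc"): print(v,q,[(W(d["xyz"],p).tolist(),round(d["p"],2)) for d in pinpoint(q,p)[:3]])
E
```

```text
{'tool_pos': array([ 508.12006209, -232.85420296,  146.30076801]), 'tcp_rot': array([ 1.79969154e+02, -1.85257713e-02, -1.79942254e+02]), 'ft_force': array([ 0.05769587, -0.14105924, -2.92865086]), 'time': 19.9167, 'finger_gap': 52.44625388629536}
wrist cell_1 [([508.6, -232.5, 141.6], 0.72)]
wrist light_disc [([510.6, -256.2, 48.2], 0.89)]
side cell_1 [([529.8, 164.0, -0.5], 0.88), ([508.4, -229.4, 139.6], 0.63)]
side light_disc [([509.4, -254.2, 56.7], 0.88)]
scene cell_1 [([523.8, 221.9, 5.3], 0.74), ([528.6, 159.0, -0.2], 0.73), ([504.9, -233.8, 138.3], 0.67)]
scene light_disc [([502.7, -254.1, 54.7], 0.92), ([586.9, 230.1, 7.8], 0.51)]
```

>>> play_rows(
  increments=[
    [-1,[0,-8,0],0],
    [-1,[0,-9,0],0],
    [-1,[0,-5,5],0],
    [-1,[0,0,10],0],
    [-1,[0,0,12],0],
    [-1,[0,0,10],0],
    [-1,[0,0,8],0],
    [-1,[0,0,4],0],
    [-1,[0,0,0],0],
    [-1,[0,0,0],0],
    [-1,[0,0,0],0],
    [-1,[0,0,0],0],
  ],
)

```text
time: 21.37
tool_pos: [508.7, -256.1, 98.4]
tcp_rot: [-180.0, 0.1, -180.0]
ft_force: [1.0, 0.6, -3.1]
finger_gap: 52.9
grip_force: 53.1
```

```bash
python3 - <<'E'
from h import *
s=sense(); print({k:s[k] for k in("tool_pos","ft_force","time","qd")})
p=snapshot("side"); save(p,"side7")
for q in ("cell_1","light_disc"): print(q,[(W(d["xyz"],p).tolist(),round(d["p"],2)) for d in pinpoint(q,p)[:3]])
E
```

```text
{'tool_pos': array([ 508.73814213, -256.05754037,   98.39880928]), 'ft_force': array([ 1.02961411,  0.55885673, -3.07026292]), 'time': 21.3667, 'qd': array([-0.07638864, -0.07709126,  0.09828631,  0.02805498, -0.09299067,
       -0.01504024])}
cell_1 [([532.1, 163.8, 1.5], 0.73), ([507.5, -254.2, 93.6], 0.7)]
light_disc [([508.0, -253.2, 53.0], 0.82)]
```

View pics/side7.png

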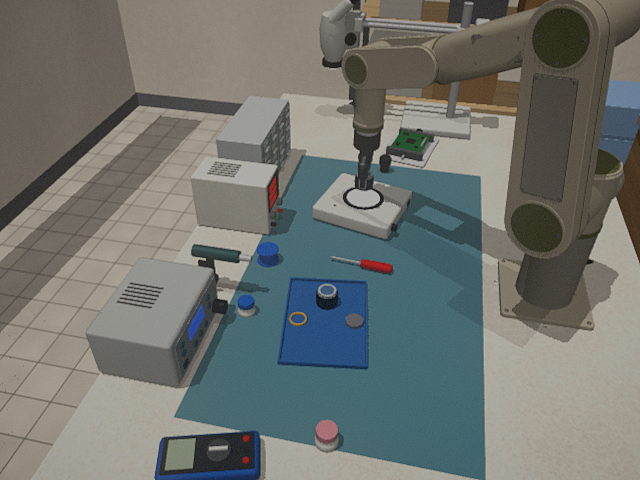

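The light cell stands on the tray at (327,294). The heavy one is held over the disc at about (363,188), and everything else is in place.

```bash
python3 -c "
from bench import *
print(hand_in())"
```

```text
the job is handed in; nothing more can be done
None
```

I handed the job in with the heavier cell (about 0.3 kg, first at y ≈ 276 mm) held upright about 40 mm above the middle of the glowing disc, and the lighter one (about 0.13 kg) standing on the tray; no verdict was returned.

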